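# Level the canister display

### The arm

A 6-joint arm with a two-finger parallel gripper is mounted at the origin on the work surface. World frame = base frame: x ahead of the robot, y to its left, z up, the work surface at z = 0. Lengths are in m, angles in degrees, forces in N, time in s.
With the tool pointing down it reaches from about 0.35 to 0.925 m from the base axis. Payload 6.4 kg.
Tool frame: the origin (TCP) lies midway between the tips of the shut fingers; the grasp point (between the pads) lies 19 mm behind it (bot.grasp_offset is the distance from the TCP to the grasp point, in m); z points along the fingers, y is the line along which they close (so a half turn about z gives the same grasp; the last joint's range is limited). The gripper opens to 85 mm and grips with 20 to 120 N. Pads are 22 mm wide; open, the fingers measure 114 mm over their backs; the gripper's body (76 mm by 85 mm) begins 54 mm behind the grasp point. The pads swing forward as they close: fully open they stand 13 mm farther back than shut.
Start: joints at [54.597, 14.043, 89.255, -0, 76.702, -9.975], TCP at [0.279, 0.587, 0.205] pointing down, gripper open.
Joint ranges: [-179.41, 179.41], [-58.25, 129.5], [7.25, 145.43], [-54.29, 234.29], [11.92, 165.04], [-157.13, 157.13]. Speed limits (degrees/s): [147.25, 147.25, 180, 180, 180, 180].

### API

Orientations are given as a 3x3 rotation matrix whose columns are the frame's x, y, z axes.
In Python, from rig import bot gives the robot as it stands.
- The arm moves only by the shell command python3 -m pendant 'ROWS' [OPENING]. ROWS is JSON, a list that holds one entry, the list of rows, each a list of 6 numbers: the shift along the tool's x, y, z in units of 30 mm (1.0 is 30 mm), then the turn, a rotation vector about the tool's x, y, z in rad. In form: [[[x, y, z, rx, ry, rz], ...]]. A call has 1 to 5 rows; each row is the pose to reach, as a shift and turn from the pose commanded when the call began, along the tool's axes at that moment; what a row does not reach only later rows make up. A row lasts 1/10 s, in which the tool goes at most 50 mm and 8.59 degrees, less where a joint would pass 70% of its speed; a pose out of reach is approached as far as the arm can. A call with a gripper value outside its range is refused whole. OPENING is the opening, from 0 (shut) to 1 (fully open), set as the call begins (- or left out, the last holds). The fingers move at their own pace and stop on an object; the grip force is fixed at half the most. Time passes only in rows, so rows that repeat a pose let the fingers close. It gives the time, the measured TCP pose, the force, the opening and the grip force at its end, in the units of the state.
- bot.read_state(): the state, without advancing time (a new reading comes with each control period).
- bot.camera(name): name is "scene" or "side" or "wrist"; returns (picture, depth): 384x512x3 uint8, red, green, blue; 384x512 float32, m along the optical axis (not along the pixel's ray), 0 where there is no reading.
- bot.get_calibration(name): a dict with "fx", "fy", "cx", "cy" (pixels), "R" (3x3) and "t" (3): a world point X has camera coordinates R X + t. Camera axes: x right, y down, z forward; pixel columns grow to the right and rows downward; lengths in m; the calibration is good to about 2 mm. A picture is of the moment at which its call begins: read the wrist's pose just before it. get_calibration takes no time and is no camera call; for the wrist camera it gives the pose at the moment of the call.
- bot.sign_off(): hands the job in; it is judged then, once.
The state is a dict: "t": time; "joint_pos": joint angles; "qvel": joint speeds; "effort": joint torques, N m; "eef_pos": TCP position; "tool_rot": TCP orientation; "contact_force": force on the tool from outside, world axes, zero at the start; "torque": the same for the moment, N m; "width": opening from 0.0 (shut) to 1.0 (fully open); "grasp_force": force on a finger pad.
Only numpy, scipy, OpenCV 4.12 (cv2) and the standard library are available. Lean on these libraries where they do the work, as an engineer would, in place of code of your own. Each camera call takes 0.05 s, during which the arm holds its last target. There are 200 camera calls.

### The job

The three white canisters are each standing on the wrong dark riser. Rearrange them so that all three lids end up level: the tallest canister on the lowest riser, the middle one on the middle riser, the shortest on the highest, each upright in the middle of its riser. Use the empty round cork mat as the parking spot while you swap, never put a canister on the bare counter, set them down gently, and leave the cup, jar and scoop alone.

Things in the scene. Friction and masses are not known exactly. Their poses are not given: they have to be found in the camera images.
- can_tall: Tallest and slimmest white ceramic canister, 52 mm in diameter, 120 mm high to the flat lid top; thin dark band; black knob on top (neck 14 mm thick, 8 mm high, then head 26 mm thick, 24 mm high; knob top 152 mm above the underside). Lid locked on: the whole canister (under 0.55 kg) can be lifted by the knob. Origin: centre of underside, z up along it. Starts on a wrong riser.
- can_mid: Middle-sized white ceramic canister, 60 mm in diameter, 95 mm high to the flat lid top; thin dark band; black knob on top (neck 14 mm thick, 8 mm high, then head 26 mm thick, 24 mm high; knob top 127 mm above the underside). Lid locked on: the whole canister (under 0.55 kg) can be lifted by the knob. Origin: centre of underside, z up along it. Starts on a wrong riser.
- can_short: Shortest and widest white ceramic canister, 68 mm in diameter, 70 mm high to the flat lid top; thin dark band; black knob on top (neck 14 mm thick, 8 mm high, then head 26 mm thick, 24 mm high; knob top 102 mm above the underside). Lid locked on: the whole canister (under 0.55 kg) can be lifted by the knob. Origin: centre of underside, z up along it. Starts on a wrong riser.
- riser_low: Lowest and broadest riser: a fixed dark steel square block, 120 x 120 mm, 15 mm high, with a flat top. Origin: centre of its underside, on the counter; z up, x and y along its sides. It starts with one canister on it.
- riser_mid: Middle riser: a fixed dark steel square block, 110 x 110 mm, 40 mm high, with a flat top. Origin: centre of its underside, on the counter; z up, x and y along its sides. It starts with one canister on it.
- riser_high: Highest and narrowest riser: a fixed dark steel square block, 100 x 100 mm, 65 mm high, with a flat top. Origin: centre of its underside, on the counter; z up, x and y along its sides. It starts with one canister on it.
- mat: Round cork mat, fixed, 120 mm in diameter, 8 mm thick, empty at the start. Origin: centre of its underside; z up.
- cup: Bystander: blue ceramic tea cup, 72 mm across the rim, 55 mm high, standing beyond the risers. Origin: centre of the underside.
- jar: Bystander: small amber glass jar, 48 mm in diameter, 70 mm high, brass cap, beyond the risers. Origin: centre of the underside.
- scoop: Bystander: tea scoop, 120 mm long, dark wooden handle and brass bowl, lying beyond the risers. Origin: middle of the underside; x along its length.
Things that resemble listed ones, but are neither listed nor needed, are in the scene too. Leave any red look-alike of the can_short alone. Leave any yellow look-alike of the riser_high alone.

How it is judged (in metres and radians):
On the way:
1. a canister is parked, upright and released, on the cork mat (((horizontal distance between can_tall and mat below 0.03 m and z of can_tall in the frame of mat between 0.005 and 0.011 m and angle between can_tall's own z axis and vertical below 0.06 rad and linear speed of can_tall below 0.02 m/s and contact force between can_tall and the fingers below 0.1 N) or (horizontal distance between can_mid and mat below 0.03 m and z of can_mid in the frame of mat between 0.005 and 0.011 m and angle between can_mid's own z axis and vertical below 0.06 rad and linear speed of can_mid below 0.02 m/s and contact force between can_mid and the fingers below 0.1 N) or (horizontal distance between can_short and mat below 0.03 m and z of can_short in the frame of mat between 0.005 and 0.011 m and angle between can_short's own z axis and vertical below 0.06 rad and linear speed of can_short below 0.02 m/s and contact force between can_short and the fingers below 0.1 N))), for 0.2 s.
At the end, for the whole second after the job is handed in: The tallest canister stands on the lowest riser, the middle one on the middle riser and the shortest on the highest, each within 15 mm of its riser's centre, resting on its top (within 4 mm), upright within 0.06 rad, released and at rest (horizontal distance between can_tall and riser_low below 0.015 m and z of can_tall in the frame of riser_low between 0.011 and 0.019 m and angle between each of can_tall, can_mid, can_short's own z axis and vertical below 0.06 rad and linear speed of each of can_tall, can_mid, can_short below 0.02 m/s and angular speed of each of can_tall, can_mid, can_short below 0.2 rad/s and horizontal distance between can_mid and riser_mid below 0.015 m and z of can_mid in the frame of riser_mid between 0.036 and 0.044 m and horizontal distance between can_short and riser_high below 0.015 m and z of can_short in the frame of riser_high between 0.061 and 0.069 m); the robot touches nothing.
It fails at once if a canister stands on or touches the bare counter (height (world z) of any of can_tall, can_mid, can_short below 0.004 m).
It fails at once if a canister is tipped by more than 30 degrees (angle between any of can_tall, can_mid, can_short's own z axis and vertical above 0.52 rad).
It fails at once if a canister is dropped (falls freely at over 0.5 m/s, about 13 mm) ((linear speed of can_tall above 0.5 m/s and contact force between can_tall and the fingers below 0.05 N) or (linear speed of can_mid above 0.5 m/s and contact force between can_mid and the fingers below 0.05 N) or (linear speed of can_short above 0.5 m/s and contact force between can_short and the fingers below 0.05 N)).
It fails at once if the cup, jar or scoop is moved by more than 20 mm (distance of any of cup, jar, scoop from where it was at the start of the episode above 0.02 m).
It also fails if it takes over 104 s, if anything falls off the work surface, if the arm or the gripper's body presses on something with over 40 N, if the wrist force passes 120 N, or if a joint passes its speed limit or range.

## Working session

There is one attempt and no reset: what is moved stays moved. The work goes in short steps, Python scripts to look and compute and a shell command to move; the robot and the scene stay as the last step left them, time stands still between calls to the robot, and variables do not carry over. Pictures are saved under pics/ and viewed, at most 14 in all, crops included, and the job is handed in when it is done.

```bash
mkdir -p pics; ls; python3 - <<'E'
from rig import bot
import cv2,numpy as np
s=bot.read_state();print(s)
ims=[]
for n in("scene","side"):
    p,d=bot.camera(n);c=bot.get_calibration(n);print(n,c)
    np.savez(f"pics/{n}0.npz",p=p,d=d)
    cv2.imwrite(f"pics/{n}0.png",cv2.resize(p[:,:,::-1],(768,576)))
E
```

```text
pics
{'t': 0.0, 'joint_pos': array([ 5.45983018e+01,  1.40855529e+01,  8.93278827e+01,  8.19615220e-04,
        7.67033454e+01, -9.97462555e+00]), 'qvel': array([ 0.05907444, -0.02304322, -0.03419346, -0.04633641, -0.20049775,
        0.07674393]), 'effort': array([ 1.77749149e-03, -4.29494226e+01, -3.26138771e+01, -1.69727809e-05,
        5.31575235e-03,  4.18265631e-05]), 'eef_pos': array([0.27869432, 0.58651386, 0.20403651]), 'tool_rot': array([[-9.03130880e-01,  4.29363707e-01, -1.19209395e-03],
       [ 4.29365205e-01,  9.03129441e-01, -1.65330249e-03],
       [ 3.66747060e-04, -2.00499220e-03, -9.99997923e-01]]), 'contact_force': array([-1.05021586,  0.35935174, -0.36180619]), 'torque': array([ 0.01101665, -0.01214473,  0.02301478]), 'grasp_force': 0.0, 'width': 0.9987279676161129}
scene {'fx': 372.6737160687728, 'fy': 372.6737160687728, 'cx': 260.85252427839504, 'cy': 186.263636914881, 'R': array([[-0.26868091,  0.96300544, -0.02076267],
       [ 0.62344402,  0.15743039, -0.76585457],
       [-0.73425344, -0.21871486, -0.64267853]]), 't': array([ 0.12537371, -0.29331969,  1.27259468])}
side {'fx': 432.9275639752092, 'fy': 432.9275639752092, 'cx': 261.14807210647336, 'cy': 190.17095284352573, 'R': array([[ 0.86389276, -0.50366289, -0.00360466],
       [-0.29411798, -0.49864147, -0.81538414],
       [ 0.4088813 ,  0.70546465, -0.57890907]]), 't': array([-0.43532124,  0.20810382,  0.8426145 ])}
```

View pics/scene0.png

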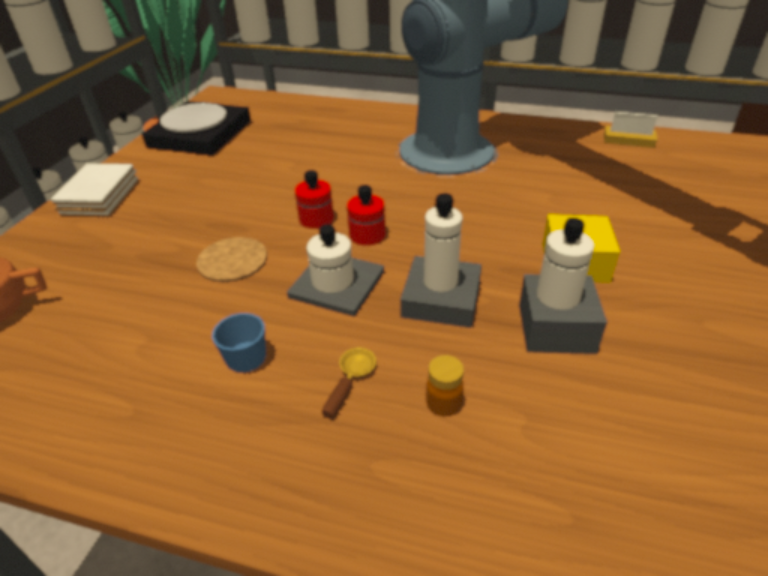

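View pics/side0.png

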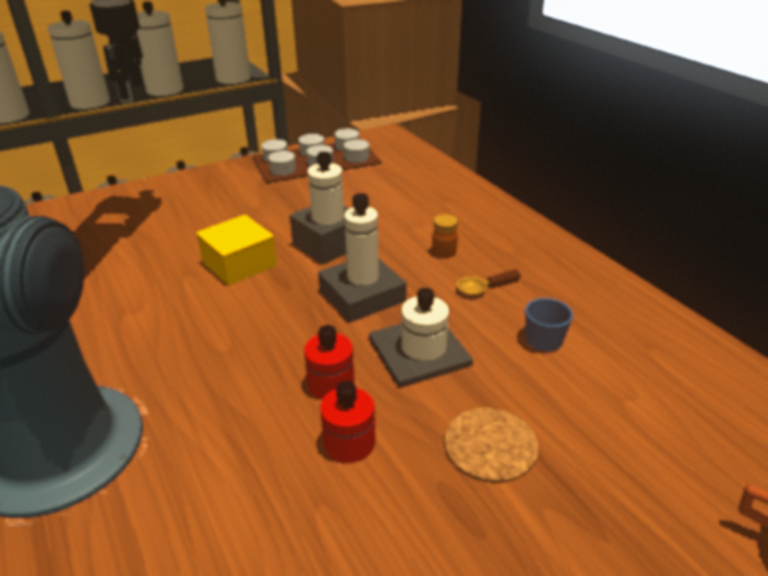

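```bash
cat > h.py <<'E'
import cv2,numpy as np
from rig import bot
def world(d,c):
    v,u=np.indices(d.shape); X=np.stack([(u-c['cx'])/c['fx']*d,(v-c['cy'])/c['fy']*d,d],-1)
    return (X-c['t'])@c['R']          # R^T (Xc - t)
def masks(p):
    h=cv2.cvtColor(p,cv2.COLOR_RGB2HSV).astype(int); H,S,V=h[...,0],h[...,1],h[...,2]
    return dict(dark=(V<95)&(S<90),white=(S<90)&(V>110),red=((H<4)|(H>176))&(S>200)&(V>70),
                yellow=(H>22)&(H<35)&(S>200),blue=(H>95)&(H<125)&(S>90),cork=(H>8)&(H<22)&(S<175)&(V>110))
E
python3 - <<'E'
from h import *
for n in("scene","side"):
    z=np.load(f"pics/{n}0.npz");p,d=z['p'],z['d'];c=bot.get_calibration(n);W=world(d,c);M=masks(p)
    ok=(d>0)&(W[...,0]>.25)&(W[...,0]<1)&(abs(W[...,1])<.6)
    print(n)
    for col,zs in dict(dark=(.015,.040,.065,.117,.192,.167),white=(.085,.160),red=(.07,),yellow=(.065,),cork=(.008,),blue=(.05,)).items():
        for z0 in zs:
            m=(M[col]&ok&(abs(W[...,2]-z0)<.005)).astype(np.uint8)
            k,l,st,_=cv2.connectedComponentsWithStats(m)
            for i in range(1,k):
                if st[i,4]<25: continue
                P=W[l==i][:,:2].astype(np.float32);r=cv2.minAreaRect(P);(x,y),R=cv2.minEnclosingCircle(P)
                print(col,z0,st[i,4],'rect',np.round(r[0],4),np.round(r[1],3),round(r[2],1),'circ',round(x,4),round(y,4),round(R,4),'med z',round(float(np.median(W[l==i][:,2])),4))
E
```

```text
scene
dark 0.015 47 rect [ 0.4946 -0.0537] [0.046 0.012] 12.0 circ 0.4953 -0.0574 0.0231 med z 0.0139
dark 0.015 156 rect [ 0.5398 -0.0572] [0.082 0.159] 38.0 circ 0.5094 -0.0809 0.0795 med z 0.0127
dark 0.015 153 rect [0.5524 0.0939] [0.004 0.104] 2.2 circ 0.5516 0.0938 0.0524 med z 0.0154
dark 0.015 153 rect [0.5679 0.2782] [0.006 0.096] 11.6 circ 0.5688 0.2783 0.048 med z 0.0149
dark 0.04 61 rect [0.4838 0.118 ] [0.046 0.013] 6.1 circ 0.4842 0.1148 0.0233 med z 0.0387
dark 0.04 197 rect [0.5565 0.2541] [0.126 0.062] 62.2 circ 0.5291 0.2686 0.063 med z 0.0401
dark 0.04 112 rect [0.5505 0.0964] [0.026 0.107] 15.5 circ 0.5396 0.0934 0.0537 med z 0.0376
dark 0.065 156 rect [0.5537 0.2528] [0.129 0.065] 60.0 circ 0.5262 0.2686 0.0646 med z 0.0628
dark 0.065 28 rect [0.5089 0.2956] [0.006 0.033] 86.1 circ 0.5088 0.2944 0.0164 med z 0.0639
dark 0.117 38 rect [ 0.5136 -0.086 ] [0.016 0.016] 18.5 circ 0.5134 -0.0863 0.0097 med z 0.115
dark 0.192 41 rect [0.5037 0.089 ] [0.015 0.016] 77.2 circ 0.5042 0.0896 0.0098 med z 0.1899
dark 0.192 47 rect [0.5248 0.2611] [0.015 0.017] 75.5 circ 0.525
[... 1703 characters left out ...]
irc 0.6732 -0.1689 0.029 med z 0.0404
dark 0.065 115 rect [0.4982 0.258 ] [0.052 0.093] 11.1 circ 0.4966 0.2595 0.0507 med z 0.0642
white 0.085 321 rect [ 0.5052 -0.0934] [0.061 0.063] 55.1 circ 0.5053 -0.0897 0.0346 med z 0.0846
white 0.16 121 rect [0.5158 0.2557] [0.051 0.053] 59.7 circ 0.5202 0.2575 0.0304 med z 0.1592
white 0.16 122 rect [0.4962 0.0838] [0.044 0.047] 61.4 circ 0.4983 0.0865 0.026 med z 0.1594
red 0.07 410 rect [ 0.3559 -0.0819] [0.06  0.062] 64.5 circ 0.3552 -0.0808 0.033 med z 0.0696
red 0.07 578 rect [ 0.3279 -0.1918] [0.062 0.063] 58.1 circ 0.3271 -0.1897 0.0347 med z 0.0699
yellow 0.065 690 rect [0.3513 0.2887] [0.101 0.103] 8.7 circ 0.3492 0.2882 0.0668 med z 0.0644
```

```bash
python3 -m pendant '[[[-4.86,-5.84,-3.13,0,0,-0.443],[-4.86,-5.84,-3.13,0,0,-0.443],[-4.86,-5.84,-3.13,0,0,-0.443],[-4.86,-5.84,-3.13,0,0,-0.443],[-4.86,-5.84,-3.13,0,0,-0.443]]]' 0.7
python3 - <<'E'
from rig import bot
s=bot.read_state();print(s['eef_pos'],s['tool_rot'],s['joint_pos'])
E
```

```text
t: 0.6
eef_pos: [0.3355, 0.3643, 0.2995]
tool_rot: [[-1.0, 0.001, -0.0], [0.001, 1.0, -0.0], [0.0, -0.0, -1.0]]
contact_force: [0.9, 0.5, -0.5]
width: 0.705
grasp_force: 0.0
[0.33546179 0.3643066  0.29947303] [[-9.99999847e-01  5.38189397e-04 -1.26685376e-04]
 [ 5.38233082e-04  9.99999796e-01 -3.45048856e-04]
 [ 1.26499649e-04 -3.45116990e-04 -9.99999932e-01]] [ 3.42253556e+01 -1.10459438e+01  1.05049354e+02 -1.22935161e-02
  8.60137112e+01 -5.57429508e+01]
```

```bash
for i in 1; do python3 -m pendant '[[[-1.58,-4.4,-2,0,0,0],[-1.58,-4.4,-2,0,0,0],[-1.58,-4.4,-2,0,0,0],[-1.58,-4.4,-2,0,0,0]]]' >/dev/null; python3 -m pendant '[[[-1.58,-4.4,-2,0,0,0],[-1.58,-4.4,-2,0,0,0],[-1.58,-4.4,-2,0,0,0],[-1.58,-4.4,-2,0,0,0],[-1.58,-4.4,-2,0,0,0]]]'; done
python3 - <<'E'
from h import *
c=bot.get_calibration("wrist");p,d=bot.camera("wrist");np.savez("pics/w1.npz",p=p,d=d,**c);cv2.imwrite("pics/w1.png",p[:,:,::-1]);print(c, -c['R'].T@c['t'])
E
```

```text
t: 1.5
eef_pos: [0.4303, 0.1019, 0.4186]
tool_rot: [[-1.0, 0.003, -0.001], [0.003, 1.0, 0.001], [0.001, 0.001, -1.0]]
contact_force: [-1.0, 0.2, -0.9]
width: 0.699
grasp_force: 0.0
{'fx': 340.4287940260955, 'fy': 340.4287940260955, 'cx': 255.67826179777222, 'cy': 197.2033916738294, 'R': array([[ 1.41317007e-03,  9.99998987e-01,  1.72200139e-04],
       [ 9.63991252e-01, -1.40807823e-03,  2.65930221e-01],
       [ 2.65930194e-01, -2.09805201e-04, -9.63992265e-01]]), 't': array([-0.10280375, -0.50524009,  0.46968767])} [0.36228817 0.10219077 0.58715159]
```

View pics/w1.png

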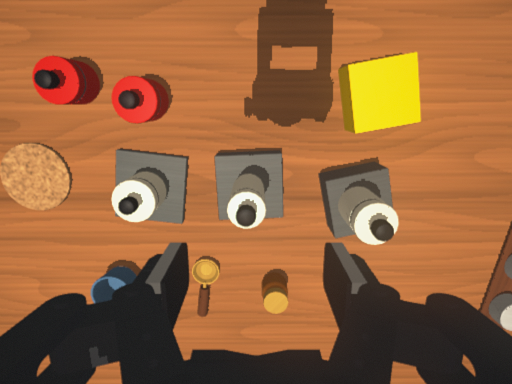

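```bash
python3 - <<'E'
from h import *
z=np.load("pics/w1.npz");p,d=z['p'],z['d'];c=z;W=world(d,c)
h=cv2.cvtColor(p,cv2.COLOR_RGB2HSV).astype(int);S,V=h[...,1],h[...,2]
def ray(uv,z0):
    D=np.c_[(uv[:,0]-c['cx'])/c['fx'],(uv[:,1]-c['cy'])/c['fy'],np.ones(len(uv))]@c['R'];o=-c['R'].T@c['t']
    return (o+D*((z0-o[2])/D[:,2])[:,None])[:,:2].astype(np.float32)
print([h[y,x] .tolist() for x,y in((130,160),(230,160),(340,200),(130,190),(128,205))])
roi=np.zeros(d.shape,bool);roi[:242]=1
gray=(S<110)
def comp(m,z0,name,mn=30):
    k,l,st,_=cv2.connectedComponentsWithStats(m.astype(np.uint8))
    for i in range(1,k):
        if st[i,4]<mn: continue
        v,u=np.nonzero(l==i);P=ray(np.c_[u,v].astype(float),z0);r=cv2.minAreaRect(P);(x,y),R=cv2.minEnclosingCircle(P)
        print(name,st[i,4],'rect',np.round(r[0],4),np.round(r[1],3),round(r[2],1),'circ',round(x,4),round(y,4),round(R,4))
for z0 in(.015,.04,.065): comp(roi&(d>0)&gray&(abs(W[...,2]-z0)<.004)&(V<130),z0,f'riser{z0}',150)
for z0 in(.085,.16): comp(roi&(S<90)&(V>140)&(abs(W[...,2]-z0)<.008),z0,f'lid{z0}')
for z0 in(.117,.192): comp(roi&(V<70)&(abs(W[...,2]-z0)<.008),z0,f'knob{z0}')
comp(roi&(abs(W[...,2]-.008)<.003)&(S<185),.008,'mat',400)
E
```

```text
[[22, 31, 122], [22, 35, 132], [18, 63, 134], [30, 10, 246], [14, 37, 90]]
riser0.015 2564 rect [ 0.5014 -0.0801] [0.119 0.118] 83.4 circ 0.5016 -0.0807 0.0824
riser0.04 1482 rect [0.4951 0.0923] [0.108 0.107] 2.4 circ 0.4938 0.092 0.0746
riser0.04 272 rect [0.5227 0.0489] [0.023 0.055] 88.2 circ 0.5227 0.0489 0.0286
riser0.065 1795 rect [0.5166 0.2685] [0.099 0.099] 12.3 circ 0.5166 0.2687 0.0684
lid0.085 1145 rect [ 0.5063 -0.0856] [0.067 0.065] 89.9 circ 0.5065 -0.0857 0.0341
lid0.16 766 rect [0.4973 0.0893] [0.05  0.051] 89.9 circ 0.4971 0.0891 0.0261
lid0.16 1012 rect [0.5143 0.2609] [0.059 0.055] 89.9 circ 0.5168 0.2609 0.0302
knob0.117 167 rect [ 0.5052 -0.0841] [0.022 0.023] 40.8 circ 0.5049 -0.0837 0.0124
knob0.192 101 rect [0.4946 0.0896] [0.021 0.022] 89.8 circ 0.4948 0.0895 0.0117
knob0.192 53 rect [0.51   0.2552] [0.011 0.022] 44.6 circ 0.5125 0.2576 0.011
mat 3652 rect [ 0.4852 -0.2818] [0.118 0.119] 5.8 circ 0.4859 -0.2809 0.0606
```

```bash
python3 -m pendant '[[[-1.25,-3.1,3.6,0,0,0],[-1.25,-3.1,3.6,0,0,0],[-1.25,-3.1,3.6,0,0,0],[-1.25,-3.1,3.6,0,0,0]]]' >/dev/null; python3 -m pendant '[[[-1.25,-3.1,3.6,0,0,0],[-1.25,-3.1,3.6,0,0,0],[-1.25,-3.1,3.6,0,0,0],[-1.25,-3.1,3.6,0,0,0],[-1.25,-3.1,3.6,0,0,0]]]'
python3 - <<'E'
from h import *
c=bot.get_calibration("wrist");p,d=bot.camera("wrist");np.savez("pics/w2.npz",p=p,d=d,**c);cv2.imwrite("pics/w2.png",p[:,:,::-1]);print(bot.read_state()['eef_pos'])
E
```

```text
t: 2.45
eef_pos: [0.5048, -0.0822, 0.2025]
tool_rot: [[-1.0, -0.001, -0.002], [-0.001, 1.0, 0.001], [0.002, 0.001, -1.0]]
contact_force: [0.6, 0.1, -0.3]
width: 0.699
grasp_force: 0.0
[ 0.5055041  -0.08226493  0.20403321]
```

View pics/w2.png

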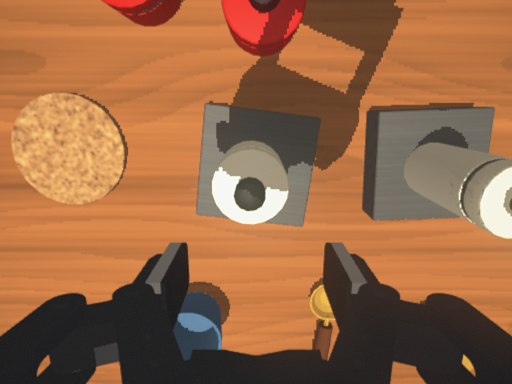

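```bash
cat >> h.py <<'E'
def ray(c,uv,z0):
    D=np.c_[(uv[:,0]-c['cx'])/c['fx'],(uv[:,1]-c['cy'])/c['fy'],np.ones(len(uv))]@c['R'];o=-c['R'].T@c['t']
    return (o+D*((z0-o[2])/D[:,2])[:,None])[:,:2].astype(np.float32)
def blob(f,m,z0,name,mn=300):
    k,l,st,_=cv2.connectedComponentsWithStats(m.astype(np.uint8))
    for i in range(1,k):
        if st[i,4]<mn: continue
        v,u=np.nonzero(l==i);P=ray(f,np.c_[u,v].astype(float),z0);r=cv2.minAreaRect(P);(x,y),R=cv2.minEnclosingCircle(P)
        print(name,st[i,4],'rect',np.round(r[0],4),np.round(r[1],3),round(r[2],1),'circ',round(x,4),round(y,4),round(R,4))
def look(fn,risers=(),lids=(),knobs=(),mat=False,rows=250):
    z=np.load(fn);f={k:z[k] for k in z.files};p,d=f['p'],f['d'];Z=world(d,f)[...,2]
    h=cv2.cvtColor(p,cv2.COLOR_RGB2HSV).astype(int);S,V=h[...,1],h[...,2];roi=np.zeros(d.shape,bool);roi[:rows]=1;roi&=d>0
    for a in risers: blob(f,roi&(S<120)&(V<150)&(abs(Z-a)<.004),a,f'riser{a}',500)
    for a in lids: blob(f,roi&(S<90)&(V>140)&(abs(Z-a)<.006),a,f'lid{a}')
    for a in knobs: blob(f,roi&(V<90)&(abs(Z-a)<.006),a,f'knob{a}',60)
    if mat: blob(f,roi&(abs(Z-.008)<.003)&(S<190),.008,'mat',800)
E
python3 -c "
from h import *
look('pics/w2.npz',(.015,.04),(.085,),(.117,),True)"
```

```text
riser0.015 7483 rect [ 0.5022 -0.0818] [0.119 0.119] 83.0 circ 0.5018 -0.0813 0.0828
riser0.04 7677 rect [0.4957 0.0898] [0.109 0.111] 2.2 circ 0.495 0.0899 0.0759
lid0.085 3660 rect [ 0.5065 -0.0868] [0.066 0.066] 0.1 circ 0.5065 -0.0871 0.0337
knob0.117 505 rect [ 0.5048 -0.0866] [0.023 0.022] 0.1 circ 0.5049 -0.0865 0.012
mat 9881 rect [ 0.4856 -0.2817] [0.119 0.119] 26.0 circ 0.4856 -0.2814 0.0603
```

```bash
python3 -m pendant '[[[0,-0.15,0.8,0,0,0],[0,-0.15,1.9,0,0,0],[0,-0.15,2.9,0,0,0],[0,-0.15,3.6,0,0,0],[0,-0.15,3.85,0,0,0]]]'; python3 -m pendant '[[[0,0,0,0,0,0],[0,0,0,0,0,0],[0,0,0,0,0,0],[0,0,0,0,0,0],[0,0,0,0,0,0]]]' 0.1
```

```text
t: 3.0
eef_pos: [0.5048, -0.0866, 0.0873]
tool_rot: [[-1.0, -0.002, -0.0], [-0.002, 1.0, 0.001], [0.0, 0.001, -1.0]]
contact_force: [0.6, 0.1, 0.6]
width: 0.7
grasp_force: 0.0
t: 3.5
eef_pos: [0.5125, -0.0901, 0.097]
tool_rot: [[-1.0, 0.001, 0.016], [0.001, 1.0, -0.004], [-0.016, -0.004, -1.0]]
contact_force: [-1.9, 7.1, 30.0]
width: 0.099
grasp_force: 15.1
```

```bash
python3 - <<'E'
from h import *
s=bot.read_state();print(s['eef_pos'],s['contact_force'],s['joint_pos'])
p,d=bot.camera("wrist");q,_=bot.camera("side");r,_=bot.camera("scene")
a=cv2.resize(q[150:300,180:340],(400,375));b=cv2.resize(r[110:230,170:300],(400,369));b=cv2.copyMakeBorder(b,0,6,0,0,cv2.BORDER_CONSTANT)
cv2.imwrite("pics/w3.png",np.hstack([a,b])[:,:,::-1])
E
```

```text
[ 0.51248047 -0.09011751  0.09701429] [-1.87155144  7.113402   30.04783055] [ -22.54170846    3.42825271  113.33900321    0.14544686   62.26469701
 -112.56682771]
```

View pics/w3.png

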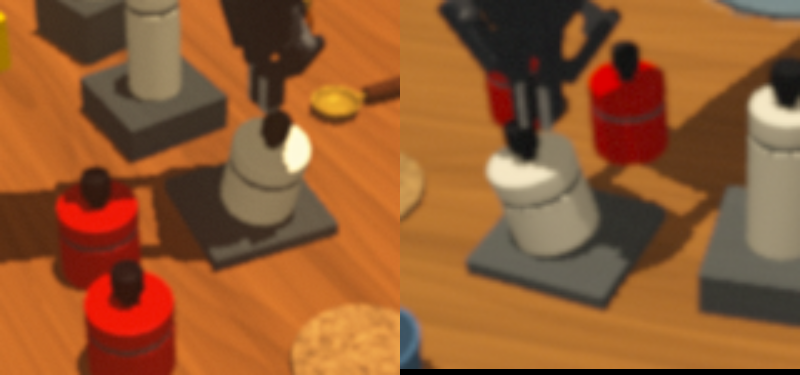

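```bash
python3 -m pendant '[[[0,0,-0.15,0,0,0],[0,0,-0.3,0,0,0],[0,0,-0.45,0,0,0],[0,0,-0.6,0,0,0],[0,0,-0.7,0,0,0]]]'
python3 - <<'E'
from h import *
q,_=bot.camera("side");r,_=bot.camera("scene");p,_=bot.camera("wrist")
f=lambda i:cv2.resize(i,(400,300))
cv2.imwrite("pics/w4.png",np.vstack([np.hstack([f(q[150:300,200:400]),f(r[100:220,150:310])]),np.hstack([f(p),f(q)])])[:,:,::-1])
E
```

```text
t: 4.15
eef_pos: [0.5048, -0.0884, 0.1087]
tool_rot: [[-1.0, 0.001, -0.0], [0.001, 1.0, 0.0], [0.0, 0.0, -1.0]]
contact_force: [-0.0, -0.2, 0.2]
width: 0.1
grasp_force: 0.0
```

View pics/w4.png

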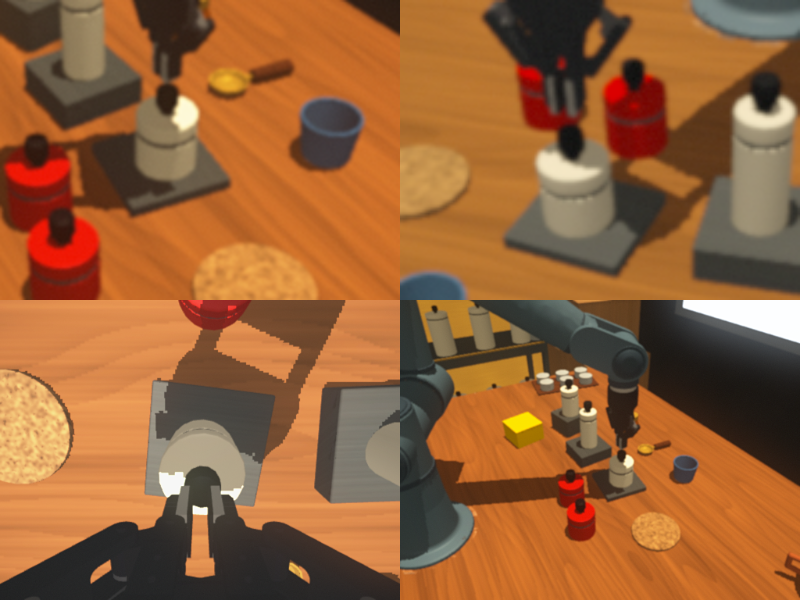

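```bash
python3 - <<'E'
from h import *
print(bot.read_state()['eef_pos'])
for n in("scene","side","wrist"):
    c=bot.get_calibration(n);p,d=bot.camera(n);W=world(d,c);np.savez(f"pics/{n}5.npz",p=p,d=d,**c)
    m=(d>0)&(p.max(-1)<110)&(abs(W[...,0]-.505)<.045)&(abs(W[...,1]+.087)<.04)
    print(n)
    for a in np.arange(.088,.175,.006):
        P=W[m&(abs(W[...,2]-a)<.003)]
        if len(P)>4:print(round(a,3),len(P),'x',np.round(np.percentile(P[:,0],[2,50,98]),4),'y',np.round(np.percentile(P[:,1],[2,50,98]),4))
E
python3 -c "
from h import *
look('pics/wrist5.npz',(.015,),(.085,),(.117,),rows=384)"
```

```text
[ 0.50488206 -0.08846001  0.10850875]
scene
0.088 6 x [0.5098 0.5147 0.5161] y [-0.0889 -0.0846 -0.0817]
0.094 8 x [0.5082 0.5179 0.5211] y [-0.0884 -0.0815 -0.0772]
0.1 22 x [0.5068 0.5188 0.5215] y [-0.0955 -0.0831 -0.0765]
0.106 23 x [0.5044 0.5192 0.5226] y [-0.0958 -0.0829 -0.0757]
0.112 45 x [0.5021 0.517  0.5219] y [-0.0989 -0.0858 -0.0767]
0.118 24 x [0.5015 0.5094 0.5198] y [-0.096  -0.0876 -0.0798]
0.136 14 x [0.5014 0.5131 0.5168] y [-0.0959 -0.0942 -0.079 ]
0.142 31 x [0.4997 0.5135 0.5175] y [-0.1052 -0.0937 -0.0738]
0.148 41 x [0.4998 0.513  0.5176] y [-0.105  -0.0828 -0.0719]
0.154 39 x [0.5034 0.513  0.5182] y [-0.1071 -0.0938 -0.0727]
0.16 42 x [0.4993 0.5125 0.517 ] y [-0.1065 -0.0839 -0.0724]
0.166 37 x [0.4979 0.5128 0.5183] y [-0.1063 -0.094  -0.0724]
0.172 33 x [0.4998 0.5129 0.5181] y [-0.1013 -0.0944 -0.0713]
side
0.088 12 x [0.5012 0.5039 0.5092] y [-0.0967 -0.0939 -0.0854]
0.094 7 x [0.4974 0.5005 0.5085] y [-0.0995 -0.0979 -0.0923]
0.1 21 x [0.4958 0.4988 0.5059] y [-0.1022 -0.0963 -0.0857]
0.106 22 x [0.4942 0.5023 0.5117] y [-0.1025 -0.0996 -0.0872]
0.112
[... 957 characters left out ...]
3 0.5009] y [-0.1053 -0.0839 -0.0709]
0.154 321 x [0.4931 0.4973 0.5116] y [-0.1053 -0.0924 -0.0708]
0.16 335 x [0.493  0.4972 0.4987] y [-0.1053 -0.0839 -0.0709]
0.166 198 x [0.4929 0.4969 0.513 ] y [-0.1051 -0.0924 -0.0707]
0.172 723 x [0.4923 0.5006 0.5144] y [-0.1029 -0.0924 -0.0726]
riser0.015 10200 rect [ 0.502  -0.0816] [0.118 0.118] 83.0 circ 0.5019 -0.0815 0.0825
riser0.015 640 rect [0.4982 0.0363] [0.109 0.006] 1.3 circ 0.4982 0.0374 0.0547
riser0.015 640 rect [ 0.513  -0.1416] [0.088 0.019] 6.4 circ 0.5119 -0.132 0.044
lid0.085 5982 rect [ 0.4995 -0.0867] [0.066 0.053] 87.8 circ 0.5062 -0.0868 0.0336
knob0.117 1061 rect [ 0.5041 -0.0884] [0.021 0.024] 57.4 circ 0.505 -0.087 0.0123
```

```bash
python3 - <<'E'
from h import *
for n in("scene","side","wrist"):
    f=np.load(f"pics/{n}5.npz");W=world(f['d'],f)
    m=(f['d']>0)&(abs(W[...,0]-.505)<.02)&(abs(W[...,1]+.087)<.025)&(W[...,2]>.105)&(W[...,2]<.15)
    print(n,np.histogram(W[m][:,2],bins=np.arange(.105,.1501,.003)))
E
python3 -m pendant '[[[0,0,-0.5,0,0,0],[0,0,-0.7,0,0,0],[0,0,-0.7,0,0,0],[0,0,-0.7,0,0,0]]]' 0.7
```

```text
scene (array([15, 11, 20, 41,  1,  0,  0,  0,  0,  2, 11, 14, 21, 22, 18]), array([0.105, 0.108, 0.111, 0.114, 0.117, 0.12 , 0.123, 0.126, 0.129,
       0.132, 0.135, 0.138, 0.141, 0.144, 0.147, 0.15 ]))
side (array([ 8, 20, 18, 46, 11,  0,  0,  0,  0,  3,  8,  9, 21, 13, 22]), array([0.105, 0.108, 0.111, 0.114, 0.117, 0.12 , 0.123, 0.126, 0.129,
       0.132, 0.135, 0.138, 0.141, 0.144, 0.147, 0.15 ]))
wrist (array([ 83,  92, 202, 716, 186,   0,   0,   0,   0,   8,  60, 120, 164,
       176, 224]), array([0.105, 0.108, 0.111, 0.114, 0.117, 0.12 , 0.123, 0.126, 0.129,
       0.132, 0.135, 0.138, 0.141, 0.144, 0.147, 0.15 ]))
t: 4.85
eef_pos: [0.5049, -0.0884, 0.1294]
tool_rot: [[-1.0, 0.001, -0.0], [0.001, 1.0, 0.0], [0.0, 0.0, -1.0]]
contact_force: [0.4, 0.4, -0.7]
width: 0.702
grasp_force: 0.0
```

```bash
python3 -m pendant '[[[0,0.05,0.7,0,0,0],[0,0.05,1.4,0,0,0],[0,0.05,1.9,0,0,0],[0,0.05,2.15,0,0,0],[0,0.05,2.15,0,0,0]]]'; python3 -m pendant '[[[0,0,0,0,0,0],[0,0,0,0,0,0],[0,0,0,0,0,0],[0,0,0,0,0,0],[0,0,0,0,0,0]]]' 0.1
```

```text
t: 5.35
eef_pos: [0.5038, -0.0865, 0.0636]
tool_rot: [[-1.0, 0.001, -0.003], [0.001, 1.0, 0.001], [0.003, 0.001, -1.0]]
contact_force: [-0.8, 0.6, -1.1]
width: 0.702
grasp_force: 0.0
t: 5.85
eef_pos: [0.5059, -0.0871, 0.0663]
tool_rot: [[-1.0, 0.001, 0.002], [0.001, 1.0, -0.001], [-0.002, -0.001, -1.0]]
contact_force: [-0.8, 2.4, 5.2]
width: 0.286
grasp_force: 59.2
```

```bash
python3 -m pendant '[[[0,0,-0.3,0,0,0],[0,0,-0.8,0,0,0],[0,0,-1.3,0,0,0],[0,-0.3,-1.5,0,0,0],[0.1,-1,-1.5,0,0,0]]]'; python3 -m pendant '[[[0.1,-1,0,0,0,0],[0.2,-2,0,0,0,0],[0.3,-3,0,0,0,0],[0.45,-4,0,0,0,0],[0.56,-5,0,0,0,0]]]'; python3 -m pendant '[[[0,-0.35,0,0,0,0],[0,-0.5,0,0,0,0],[0,-0.5,0,0,0,0]]]'
python3 - <<'E'
from h import *
c=bot.get_calibration("wrist");p,d=bot.camera("wrist");np.savez("pics/w6.npz",p=p,d=d,**c);cv2.imwrite("pics/w6.png",p[:,:,::-1])
look('pics/w6.npz',(.015,.04),(.13,.125,.12),(.15,),True,384)
E
```

```text
t: 6.35
eef_pos: [0.5023, -0.117, 0.1109]
tool_rot: [[-1.0, -0.001, 0.001], [-0.001, 1.0, -0.001], [-0.001, -0.001, -1.0]]
contact_force: [-0.7, -0.5, -2.1]
width: 0.284
grasp_force: 59.1
t: 6.85
eef_pos: [0.4839, -0.2683, 0.1093]
tool_rot: [[-1.0, 0.001, -0.001], [0.001, 1.0, 0.001], [0.001, 0.001, -1.0]]
contact_force: [-0.9, -0.1, -3.0]
width: 0.282
grasp_force: 59.1
t: 7.15
eef_pos: [0.4847, -0.2817, 0.1096]
tool_rot: [[-1.0, 0.001, -0.001], [0.001, 1.0, 0.001], [0.001, 0.001, -1.0]]
contact_force: [0.4, 0.2, -1.8]
width: 0.284
grasp_force: 59.2
riser0.015 11965 rect [ 0.4997 -0.0994] [0.09  0.118] 83.1 circ 0.5001 -0.0992 0.0734
lid0.13 6526 rect [ 0.4713 -0.2815] [0.065 0.04 ] 90.0 circ 0.4841 -0.2816 0.0327
lid0.125 6761 rect [ 0.4727 -0.2815] [0.067 0.042] 90.0 circ 0.4856 -0.2816 0.034
lid0.12 632 rect [ 0.4601 -0.2809] [0.056 0.017] 88.9 circ 0.4681 -0.281 0.0282
knob0.15 989 rect [ 0.4792 -0.2816] [0.028 0.017] 90.0 circ 0.4789 -0.2813 0.0153
knob0.15 168 rect [ 0.4774 -0.3043] [0.005 0.008] 71.0 circ 0.4773 -0.3045 0.0044
knob0.15 162 rect [ 0.4775 -0.2586] [0.007 0.005] 19.0 circ 0.4775 -0.2586 0.0046
mat 7616 rect [ 0.4688 -0.2826] [0.085 0.118] 0.5 circ 0.4851 -0.2825 0.0596
```

View pics/w6.png

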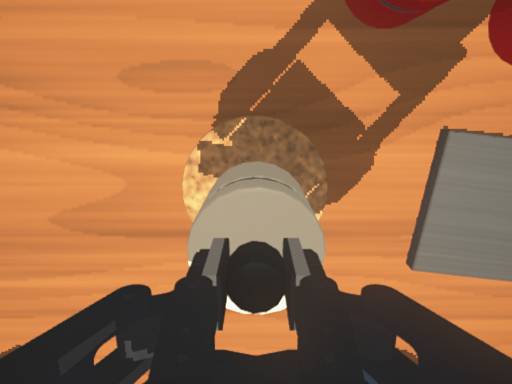

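```bash
python3 -m pendant '[[[0,0,0.5,0,0,0],[0,0,1.0,0,0,0],[0,0,1.4,0,0,0],[0,0,1.55,0,0,0],[0,0,1.6,0,0,0]]]'; python3 -m pendant '[[[0,0,0.03,0,0,0],[0,0,0.06,0,0,0],[0,0,0.06,0,0,0]]]'
```

```text
t: 7.7
eef_pos: [0.4845, -0.2812, 0.0607]
tool_rot: [[-1.0, 0.001, -0.002], [0.001, 1.0, 0.002], [0.002, 0.002, -1.0]]
contact_force: [0.0, -0.2, -2.3]
width: 0.284
grasp_force: 59.3
t: 8.0
eef_pos: [0.4853, -0.2822, 0.0608]
tool_rot: [[-1.0, 0.001, 0.001], [0.001, 1.0, -0.001], [-0.001, -0.001, -1.0]]
contact_force: [0.1, -0.2, -3.6]
width: 0.283
grasp_force: 59.3
```

```bash
python3 -m pendant '[[[0,0,0.03,0,0,0],[0,0,0.05,0,0,0],[0,0,0.05,0,0,0]]]' | grep -E "eef|force"; python3 -m pendant '[[[0,0,0.03,0,0,0],[0,0,0.05,0,0,0],[0,0,0.05,0,0,0]]]'| grep -E "eef|force"
```

```text
eef_pos: [0.4852, -0.2821, 0.0593]
contact_force: [-0.8, 1.4, 1.8]
grasp_force: 59.6
eef_pos: [0.4856, -0.2823, 0.0594]
contact_force: [-5.4, 3.6, 10.9]
grasp_force: 60.6
```

```bash
python3 -m pendant '[[[0,0,-0.03,0,0,0],[0,0,-0.03,0,0,0],[0,0,-0.03,0,0,0]]]' 0.7; python3 -m pendant '[[[0,0,-0.3,0,0,0],[0,0,-1,0,0,0],[0,0,-2.2,0,0,0],[0,0,-3.6,0,0,0],[0,0,-5,0,0,0]]]'
python3 - <<'E'
from h import *
q,_=bot.camera("side");c=bot.get_calibration("wrist");p,d=bot.camera("wrist");np.savez("pics/w7.npz",p=p,d=d,**c)
look('pics/w7.npz',(.015,),(.078,),(.110,),True)
E
python3 -m pendant '[[[-0.1,2,0,0,0,0],[-0.1,3.6,0,0,0,0],[-0.2,5.2,0,0,0,0],[-0.2,6.8,0,0,0,0],[-0.2,8.4,0,0,0,0]]]'>/dev/null; python3 -m pendant '[[[-0.1,1.6,0,0,0,0],[-0.2,3.2,0,0,0,0],[-0.2,3.9,0,0,0,0],[-0.2,3.9,0,0,0,0]]]'
python3 - <<'E'
from h import *
c=bot.get_calibration("wrist");p,d=bot.camera("wrist");np.savez("pics/w8.npz",p=p,d=d,**c)
look('pics/w8.npz',(.015,.04,.065),(.16,),(.192,),False)
E
```

```text
t: 8.9
eef_pos: [0.4851, -0.282, 0.0582]
tool_rot: [[-1.0, 0.001, 0.0], [0.001, 1.0, -0.0], [-0.0, -0.0, -1.0]]
contact_force: [0.1, -0.2, -0.0]
width: 0.7
grasp_force: 0.0
t: 9.4
eef_pos: [0.4848, -0.2817, 0.21]
tool_rot: [[-1.0, 0.001, -0.0], [0.001, 1.0, 0.0], [0.0, 0.0, -1.0]]
contact_force: [0.4, 0.0, 0.4]
width: 0.697
grasp_force: 0.0
riser0.015 11341 rect [ 0.5019 -0.0834] [0.121 0.119] 83.0 circ 0.5014 -0.0834 0.083
lid0.078 3176 rect [ 0.4868 -0.2822] [0.066 0.066] 0.2 circ 0.4869 -0.2822 0.0337
knob0.11 453 rect [ 0.4858 -0.2822] [0.022 0.023] 0.2 circ 0.4856 -0.282 0.0119
mat 4421 rect [ 0.4854 -0.2823] [0.118 0.118] 0.0 circ 0.4852 -0.2826 0.0597
t: 10.4
eef_pos: [0.4968, 0.0874, 0.208]
tool_rot: [[-1.0, -0.004, -0.0], [-0.004, 1.0, 0.0], [0.0, 0.0, -1.0]]
contact_force: [0.0, -0.6, -0.9]
width: 0.7
grasp_force: 0.0
riser0.015 11895 rect [ 0.5022 -0.0803] [0.12  0.119] 83.1 circ 0.5023 -0.0802 0.0828
riser0.04 6821 rect [0.4956 0.0913] [0.109 0.109] 2.1 circ 0.4959 0.0914 0.0755
riser0.065 4981 rect [0.5171 0.2681] [0.099 0.1  ] 12.1 circ 0.5136 0.2671 0.0666
lid0.16 2763 rect [0.4972 0.0893] [0.051 0.051] 41.4 circ 0.4972 0.0892 0.026
lid0.16 1911 rect [0.5059 0.2447] [0.038 0.032] 0.3 circ 0.5066 0.2442 0.0229
knob0.192 1267 rect [0.4962 0.0895] [0.024 0.023] 0.3 circ 0.496 0.0893 0.0123
```

```bash
python3 -m pendant '[[[0,0.05,0.8,0,0,0],[0,0.05,1.6,0,0,0],[0,0.05,2.1,0,0,0],[0,0.05,2.3,0,0,0],[0,0.05,2.3,0,0,0]]]'|grep -E "eef|force"; python3 -m pendant '[[[0,0,0,0,0,0],[0,0,0,0,0,0],[0,0,0,0,0,0],[0,0,0,0,0,0],[0,0,0,0,0,0]]]' 0.1
```

```text
eef_pos: [0.4969, 0.0854, 0.1385]
contact_force: [0.2, -0.3, 0.5]
grasp_force: 0.0
t: 11.45
eef_pos: [0.4983, 0.0867, 0.1406]
tool_rot: [[-1.0, 0.001, 0.003], [0.001, 1.0, 0.0], [-0.003, 0.0, -1.0]]
contact_force: [-0.1, 2.0, 5.2]
width: 0.285
grasp_force: 59.2
```

```bash
python3 -m pendant '[[[0,0,-0.3,0,0,0],[0,0,-0.8,0,0,0],[0,-0.2,-1,0,0,0],[0,-0.8,-1,0,0,0],[-0.1,-1.6,-1,0,0,0]]]' | grep -E "eef|force|tool"; python3 -m pendant '[[[0,-1,0,0,0,0],[0,-2.0,0,0,0,0],[-0.05,-3,0,0,0,0],[-0.05,-3.7,0,0,0,0],[-0.05,-4.02,0,0,0,0]]]'| grep -E "eef|force|tool"; python3 -m pendant '[[[0,0,0.4,0,0,0],[0,0,0.9,0,0,0],[0,0,1.3,0,0,0],[0,0,1.5,0,0,0],[0,0,1.5,0,0,0]]]'
python3 - <<'E'
from h import *
c=bot.get_calibration("wrist");p,d=bot.camera("wrist");np.savez("pics/w9.npz",p=p,d=d,**c)
look('pics/w9.npz',(.015,.04),(.145,.15),(.18,),False,384)
E
```

```text
eef_pos: [0.4996, 0.0381, 0.1688]
tool_rot: [[-1.0, -0.001, -0.001], [-0.001, 1.0, -0.0], [0.001, -0.0, -1.0]]
contact_force: [-0.0, -0.3, -3.4]
grasp_force: 59.2
eef_pos: [0.501, -0.084, 0.1687]
tool_rot: [[-1.0, 0.003, -0.001], [0.003, 1.0, -0.0], [0.001, -0.0, -1.0]]
contact_force: [-0.0, 0.2, -2.8]
grasp_force: 59.3
t: 12.95
eef_pos: [0.5006, -0.0811, 0.1223]
tool_rot: [[-1.0, -0.0, -0.003], [-0.0, 1.0, 0.001], [0.003, 0.001, -1.0]]
contact_force: [0.7, 0.2, -3.9]
width: 0.28
grasp_force: 59.3
riser0.015 8112 rect [ 0.4968 -0.0804] [0.118 0.108] 83.0 circ 0.497 -0.0805 0.0791
riser0.04 14254 rect [0.496  0.0779] [0.109 0.087] 2.4 circ 0.4957 0.0788 0.0688
lid0.145 3397 rect [ 0.4863 -0.0807] [0.025 0.049] 1.3 circ 0.4967 -0.0805 0.0244
knob0.18 440 rect [ 0.5007 -0.0945] [0.004 0.029] 88.7 circ 0.5007 -0.0945 0.0143
knob0.18 403 rect [ 0.5007 -0.0676] [0.029 0.004] 1.5 circ 0.5007 -0.0681 0.0144
knob0.18 73 rect [ 0.4914 -0.1031] [0.002 0.006] 4.0 circ 0.4916 -0.1031 0.0033
knob0.18 76 rect [ 0.4912 -0.0588] [0.006 0.003] 86.1 circ 0.4916 -0.0588 0.0033
knob0.18 66 rect [ 0.5001 -0.079 ] [0.007 0.004] 41.7 circ 0.5005 -0.0795 0.0034
```

Positioned within 2 mm; expected touch at eef z ≈ 0.1156, so lower about 6.5 mm slowly.

```bash
python3 -m pendant '[[[0,0,0.06,0,0,0],[0,0,0.12,0,0,0],[0,0,0.17,0,0,0],[0,0,0.18,0,0,0]]]' | grep -E "eef|force|tool"; python3 -m pendant '[[[0,0,0.03,0,0,0],[0,0,0.05,0,0,0],[0,0,0.05,0,0,0]]]'| grep -E "eef|force"
```

```text
eef_pos: [0.5017, -0.0822, 0.1188]
tool_rot: [[-1.0, 0.001, 0.0], [0.001, 1.0, -0.0], [-0.0, -0.0, -1.0]]
contact_force: [0.6, -0.5, -3.3]
grasp_force: 59.3
eef_pos: [0.5016, -0.0821, 0.1172]
contact_force: [-0.3, -0.5, -2.5]
grasp_force: 59.3
```

```bash
python3 -m pendant '[[[0,0,0.03,0,0,0],[0,0,0.04,0,0,0],[0,0,0.04,0,0,0]]]' | grep -E "eef|force|tool"; python3 -m pendant '[[[0,0,0.02,0,0,0],[0,0,0.04,0,0,0],[0,0,0.04,0,0,0]]]'| grep -E "eef|force"
```

```text
eef_pos: [0.5017, -0.0822, 0.116]
tool_rot: [[-1.0, 0.001, -0.0], [0.001, 1.0, 0.0], [0.0, 0.0, -1.0]]
contact_force: [0.5, 0.4, -2.8]
grasp_force: 59.3
eef_pos: [0.5022, -0.0822, 0.1155]
contact_force: [-0.2, 1.4, 0.5]
grasp_force: 59.7
```

```bash
python3 -m pendant '[[[0,0,0,0,0,0],[0,0,0,0,0,0],[0,0,0,0,0,0]]]' 0.7 | grep -E "eef|force|width"; python3 -m pendant '[[[0,0,-0.4,0,0,0],[0,0,-1.2,0,0,0],[0,0,-2.2,0,0,0],[0,0,-3.2,0,0,0],[0,0,-3.2,0,0,0]]]'>/dev/null
python3 - <<'E'
from h import *
c=bot.get_calibration("wrist");p,d=bot.camera("wrist");np.savez("pics/w10.npz",p=p,d=d,**c)
look('pics/w10.npz',(.015,.04),(.135,),(.167,),False)
E
python3 -m pendant '[[[-0.1,1.6,0,0,0,0],[-0.1,3.2,0,0,0,0],[-0.2,4.8,0,0,0,0],[-0.2,6.4,0,0,0,0],[-0.2,8,0,0,0,0]]]'>/dev/null; python3 -m pendant '[[[-0.1,1.6,0,0,0,0],[-0.27,2.8,0,0,0,0],[-0.27,3.42,0,0,0,0],[-0.27,3.42,0,0,0,0]]]'
python3 - <<'E'
from h import *
c=bot.get_calibration("wrist");p,d=bot.camera("wrist");np.savez("pics/w11.npz",p=p,d=d,**c)
look('pics/w11.npz',(.04,.065),(.16,),(.192,),False)
E
```

```text
eef_pos: [0.5019, -0.0823, 0.1151]
contact_force: [-0.4, 0.6, -0.4]
width: 0.699
grasp_force: 0.0
riser0.015 7528 rect [ 0.502  -0.0817] [0.119 0.118] 83.0 circ 0.502 -0.0814 0.0827
riser0.04 11406 rect [0.4957 0.0897] [0.109 0.111] 2.3 circ 0.4952 0.0904 0.0764
lid0.135 2225 rect [ 0.5008 -0.0801] [0.05 0.05] 0.1 circ 0.501 -0.08 0.0258
knob0.167 946 rect [ 0.4999 -0.0794] [0.023 0.023] 0.1 circ 0.4999 -0.0797 0.0121
t: 16.05
eef_pos: [0.515, 0.2624, 0.2097]
tool_rot: [[-1.0, -0.003, -0.002], [-0.003, 1.0, -0.0], [0.002, -0.0, -1.0]]
contact_force: [0.8, -0.9, -0.4]
width: 0.697
grasp_force: 0.0
riser0.04 12025 rect [0.4963 0.0928] [0.109 0.11 ] 2.2 circ 0.4962 0.0925 0.0762
riser0.065 5245 rect [0.5175 0.2699] [0.099 0.099] 12.2 circ 0.5175 0.2702 0.0689
lid0.16 4055 rect [0.5159 0.2627] [0.057 0.058] 0.2 circ 0.517 0.2626 0.0297
knob0.192 1249 rect [0.5154 0.2627] [0.024 0.023] 42.9 circ 0.5158 0.2627 0.0122
```

```bash
python3 -m pendant '[[[0,0,0.8,0,0,0],[0,0,1.6,0,0,0],[0,0,2.1,0,0,0],[0,0,2.35,0,0,0],[0,0,2.35,0,0,0]]]'|grep -E "eef|force"; python3 -m pendant '[[[0,0,0,0,0,0],[0,0,0,0,0,0],[0,0,0,0,0,0],[0,0,0,0,0,0],[0,0,0,0,0,0]]]' 0.1
```

```text
eef_pos: [0.5155, 0.2596, 0.1393]
contact_force: [0.1, -0.4, 0.6]
grasp_force: 0.0
t: 17.1
eef_pos: [0.517, 0.261, 0.1419]
tool_rot: [[-1.0, 0.001, 0.003], [0.001, 1.0, 0.001], [-0.003, 0.001, -1.0]]
contact_force: [-0.2, 2.4, 5.8]
width: 0.285
grasp_force: 59.2
```

```bash
python3 -m pendant '[[[0,0,-0.3,0,0,0],[0,0,-0.8,0,0,0],[0,-0.2,-1,0,0,0],[0.1,-0.8,-1,0,0,0],[0.2,-1.6,-1,0,0,0]]]' | grep -E "eef|force|tool"; python3 -m pendant '[[[0.1,-1,0,0,0,0],[0.3,-2.0,0,0,0,0],[0.4,-3,0,0,0,0],[0.48,-3.8,0,0,0,0],[0.48,-4.1,0,0,0,0]]]'| grep -E "eef|force|tool"; python3 -m pendant '[[[0,0,0.4,0,0,0],[0,0,0.9,0,0,0],[0,0,1.3,0,0,0],[0,0,1.55,0,0,0],[0,0,1.6,0,0,0],[0,0,1.6,0,0,0]]]' || true
python3 -m pendant '[[[0,0,0.4,0,0,0],[0,0,0.9,0,0,0],[0,0,1.3,0,0,0],[0,0,1.55,0,0,0],[0,0,1.55,0,0,0]]]'
python3 - <<'E'
from h import *
c=bot.get_calibration("wrist");p,d=bot.camera("wrist");np.savez("pics/w12.npz",p=p,d=d,**c)
look('pics/w12.npz',(.04,),(.145,),(),False,384)
E
```

```text
eef_pos: [0.5095, 0.2113, 0.1702]
tool_rot: [[-1.0, -0.0, -0.0], [-0.0, 1.0, -0.001], [0.0, -0.001, -1.0]]
contact_force: [-0.2, -1.2, -3.5]
grasp_force: 59.3
eef_pos: [0.4943, 0.0867, 0.1697]
tool_rot: [[-1.0, 0.004, -0.001], [0.004, 1.0, -0.001], [0.001, -0.001, -1.0]]
contact_force: [0.2, 0.3, -3.6]
grasp_force: 59.4
t: 18.6
eef_pos: [0.4942, 0.0899, 0.122]
tool_rot: [[-1.0, 0.0, -0.004], [0.0, 1.0, 0.0], [0.004, 0.0, -1.0]]
contact_force: [-0.9, -0.5, -3.8]
width: 0.281
grasp_force: 59.4
riser0.04 7201 rect [0.4958 0.092 ] [0.109 0.108] 2.3 circ 0.4948 0.0921 0.0752
riser0.04 803 rect [0.5095 0.2294] [0.059 0.122] 67.7 circ 0.5201 0.255 0.061
lid0.145 4240 rect [0.4792 0.0904] [0.028 0.056] 0.1 circ 0.4916 0.0904 0.0279validation failed for argument at $[0]...
```

```bash
python3 -m pendant '[[[0,0,0.05,0,0,0],[0,0,0.1,0,0,0],[0,0,0.12,0,0,0],[0,0,0.12,0,0,0]]]' | grep -E "eef|force|tool"; python3 -m pendant '[[[0,0,0.03,0,0,0],[0,0,0.04,0,0,0],[0,0,0.04,0,0,0]]]'| grep -E "eef|force"
```

```text
eef_pos: [0.4957, 0.0894, 0.1205]
tool_rot: [[-1.0, 0.001, 0.0], [0.001, 1.0, -0.0], [-0.0, -0.0, -1.0]]
contact_force: [-0.2, 0.0, -3.7]
grasp_force: 59.4
eef_pos: [0.4955, 0.0894, 0.1191]
contact_force: [-0.2, -0.8, -3.4]
grasp_force: 59.4
```

```bash
python3 -m pendant '[[[0,0,0.03,0,0,0],[0,0,0.06,0,0,0],[0,0,0.06,0,0,0]]]' | grep -E "eef|force"; python3 -m pendant '[[[0,0,0.02,0,0,0],[0,0,0.04,0,0,0],[0,0,0.04,0,0,0]]]'| grep -E "eef|force"
```

```text
eef_pos: [0.4954, 0.0894, 0.1171]
contact_force: [0.1, 0.2, -3.4]
grasp_force: 59.4
eef_pos: [0.496, 0.0895, 0.1169]
contact_force: [-1.7, 1.1, 2.7]
grasp_force: 60.0
```

```bash
python3 -m pendant '[[[0,0,0,0,0,0],[0,0,0,0,0,0],[0,0,0,0,0,0]]]' 0.7 | grep -E "eef|force|width"; python3 -m pendant '[[[0,0,-0.4,0,0,0],[0,0,-1.2,0,0,0],[0,0,-2.2,0,0,0],[0,0,-3.1,0,0,0],[0,0,-3.1,0,0,0]]]'>/dev/null
python3 - <<'E'
from h import *
c=bot.get_calibration("wrist");p,d=bot.camera("wrist");np.savez("pics/w13.npz",p=p,d=d,**c)
look('pics/w13.npz',(.04,),(.135,),(.167,),False)
E
python3 -m pendant '[[[0.1,-1.6,0,0,0,0],[0.1,-3.2,0,0,0,0],[0.2,-4.8,0,0,0,0],[0.2,-6.4,0,0,0,0],[0.2,-8,0,0,0,0]]]'>/dev/null; python3 -m pendant '[[[0.1,-1.6,0,0,0,0],[0.12,-3.2,0,0,0,0],[0.12,-4.38,0,0,0,0],[0.12,-4.38,0,0,0,0]]]'
python3 - <<'E'
from h import *
c=bot.get_calibration("wrist");p,d=bot.camera("wrist");np.savez("pics/w14.npz",p=p,d=d,**c)
look('pics/w14.npz',(),(.078,),(.11,),True)
E
```

```text
eef_pos: [0.4957, 0.0894, 0.1162]
contact_force: [-0.4, 0.7, 0.1]
width: 0.699
grasp_force: 0.0
riser0.04 6023 rect [0.4957 0.0914] [0.109 0.109] 2.3 circ 0.4956 0.0915 0.0757
lid0.135 3416 rect [0.496  0.0907] [0.058 0.059] 47.4 circ 0.496 0.0907 0.0299
lid0.135 2334 rect [ 0.5005 -0.0758] [0.05  0.047] 23.2 circ 0.5014 -0.0774 0.0266
knob0.167 949 rect [0.4948 0.0911] [0.024 0.023] 0.0 circ 0.4947 0.0909 0.0121
knob0.167 794 rect [ 0.501  -0.0721] [0.018 0.025] 78.3 circ 0.5006 -0.0756 0.0131
t: 21.7
eef_pos: [0.4845, -0.2854, 0.2079]
tool_rot: [[-1.0, 0.006, -0.002], [0.006, 1.0, 0.0], [0.002, 0.0, -1.0]]
contact_force: [-0.4, 1.1, -0.0]
width: 0.699
grasp_force: 0.0
lid0.078 3350 rect [ 0.4869 -0.2822] [0.065 0.066] 89.7 circ 0.487 -0.2822 0.0336
knob0.11 496 rect [ 0.4853 -0.2821] [0.022 0.023] 89.7 circ 0.4853 -0.2821 0.0119
knob0.11 153 rect [ 0.4942 -0.0955] [0.013 0.043] 65.1 circ 0.497 -0.0896 0.0217
mat 4537 rect [ 0.484  -0.2827] [0.116 0.118] 1.9 circ 0.4852 -0.2825 0.0597
```

```bash
python3 -m pendant '[[[0,0,1.3,0,0,0],[0,0,2.7,0,0,0],[0,0,4,0,0,0],[0,0,4.7,0,0,0],[0,0,4.7,0,0,0]]]'|grep -E "eef|force"
```

```text
eef_pos: [0.4829, -0.2781, 0.0637]
contact_force: [0.1, 0.6, 0.0]
grasp_force: 0.0
```

```bash
python3 -m pendant '[[[0,0,0.1,0,0,0],[0,0,0.2,0,0,0],[0,0,0.2,0,0,0],[0,0,0.2,0,0,0]]]'|grep -E "eef|force"
```

```text
eef_pos: [0.4862, -0.2824, 0.0632]
contact_force: [0.2, 0.2, 0.2]
grasp_force: 0.0
```

```bash
python3 -m pendant '[[[0,0,0.1,0,0,0],[0,0,0.18,0,0,0],[0,0,0.18,0,0,0]]]'|grep -E "eef|force"; python3 -m pendant '[[[0,0,0,0,0,0],[0,0,0,0,0,0],[0,0,0,0,0,0],[0,0,0,0,0,0],[0,0,0,0,0,0]]]' 0.1
```

```text
eef_pos: [0.4853, -0.2817, 0.0563]
contact_force: [0.2, 0.7, 0.0]
grasp_force: 0.0
t: 23.45
eef_pos: [0.4858, -0.2823, 0.0569]
tool_rot: [[-1.0, 0.001, 0.001], [0.001, 1.0, -0.001], [-0.001, -0.001, -1.0]]
contact_force: [0.3, -1.5, 1.1]
width: 0.282
grasp_force: 58.9
```

```bash
python3 -m pendant '[[[0,0,-0.4,0,0,0],[0,0,-1.4,0,0,0],[0,0,-2.8,0,0,0],[0,0,-4.2,0,0,0],[0,0,-5.5,0,0,0]]]'|grep -E "eef|force"; python3 -m pendant '[[[0,0.1,-0.7,0,0,0],[0,0.8,-0.95,0,0,0],[0,2,-0.95,0,0,0],[-0.1,3.4,-0.95,0,0,0],[-0.2,4.8,-0.95,0,0,0]]]'|grep -E "eef|force"; python3 -m pendant '[[[-0.1,1.4,0,0,0,0],[-0.2,2.8,0,0,0,0],[-0.3,4.2,0,0,0,0],[-0.4,5.6,0,0,0,0],[-0.5,7,0,0,0,0]]]'|grep -E "eef|force"; python3 -m pendant '[[[-0.1,1.4,0,0,0,0],[-0.2,2.8,0,0,0,0],[-0.3,4.2,0,0,0,0],[-0.35,5.4,0,0,0,0],[-0.35,6.2,0,0,0,0]]]'|grep -E "eef|force"; python3 -m pendant '[[[0,0.38,0,0,0,0],[0,0.38,0,0,0,0],[0,0.38,0,0,0,0]]]'
```

```text
eef_pos: [0.4852, -0.2814, 0.2237]
contact_force: [0.4, -0.4, -2.7]
grasp_force: 59.2
eef_pos: [0.491, -0.1363, 0.2502]
contact_force: [1.5, -0.5, -3.2]
grasp_force: 59.4
eef_pos: [0.506, 0.0739, 0.2503]
contact_force: [1.5, -0.8, -2.5]
grasp_force: 59.4
eef_pos: [0.5165, 0.2604, 0.25]
contact_force: [0.0, -0.7, -4.5]
grasp_force: 59.5
t: 25.75
eef_pos: [0.5174, 0.2685, 0.2501]
tool_rot: [[-1.0, 0.001, -0.001], [0.001, 1.0, -0.001], [0.001, -0.001, -1.0]]
contact_force: [0.2, 0.8, -2.7]
width: 0.281
grasp_force: 59.5
```

Lower to about 7 mm above touch and check position.

```bash
python3 -m pendant '[[[0,0,0.8,0,0,0],[0,0,2,0,0,0],[0,0,3.2,0,0,0],[0,0,4.1,0,0,0],[0,0,4.25,0,0,0]]]'|grep -E "eef|force"; python3 -m pendant '[[[0,0,0,0,0,0],[0,0,0,0,0,0]]]'
python3 - <<'E'
from h import *
c=bot.get_calibration("wrist");p,d=bot.camera("wrist");np.savez("pics/w15.npz",p=p,d=d,**c);cv2.imwrite("pics/w15.png",p[:,:,::-1])
look('pics/w15.npz',(.065,),(.145,),(),False,384)
E
```

```text
eef_pos: [0.5148, 0.267, 0.1186]
contact_force: [-1.2, 0.1, -2.4]
grasp_force: 59.4
t: 26.45
eef_pos: [0.5191, 0.2693, 0.1249]
tool_rot: [[-1.0, 0.002, 0.003], [0.002, 1.0, 0.001], [-0.003, 0.001, -1.0]]
contact_force: [0.6, -0.1, -2.6]
width: 0.283
grasp_force: 59.4
riser0.065 7104 rect [0.5172 0.2701] [0.098 0.098] 12.3 circ 0.5176 0.2701 0.0687
lid0.145 6705 rect [0.5062 0.2693] [0.04  0.066] 0.9 circ 0.519 0.2693 0.0333
```

View pics/w15.png

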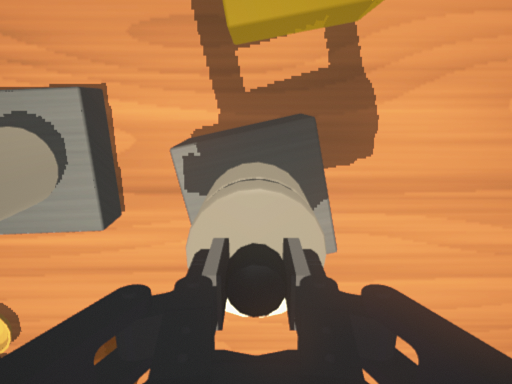

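The picture shows the short canister centred over the high riser (about 2 mm off), knob at pixel (257, 280). Lowering slowly.

```bash
python3 -m pendant '[[[0,0,0.07,0,0,0],[0,0,0.14,0,0,0],[0,0,0.2,0,0,0],[0,0,0.23,0,0,0],[0,0,0.23,0,0,0]]]' | grep -E "eef|force"; python3 -m pendant '[[[0,0,0.03,0,0,0],[0,0,0.04,0,0,0],[0,0,0.04,0,0,0]]]'| grep -E "eef|force"
```

```text
eef_pos: [0.5174, 0.2694, 0.1156]
contact_force: [0.6, -0.4, -2.2]
grasp_force: 59.5
eef_pos: [0.5175, 0.2694, 0.1145]
contact_force: [0.1, 0.2, -2.4]
grasp_force: 59.5
```

```bash
python3 -m pendant '[[[0,0,0.02,0,0,0],[0,0,0.04,0,0,0],[0,0,0.04,0,0,0]]]' | grep -E "eef|force"; python3 -m pendant '[[[0,0,0.02,0,0,0],[0,0,0.03,0,0,0],[0,0,0.03,0,0,0]]]'| grep -E "eef|force"
```

```text
eef_pos: [0.5178, 0.2695, 0.114]
contact_force: [-0.6, -0.4, 0.0]
grasp_force: 60.0
eef_pos: [0.5181, 0.2695, 0.114]
contact_force: [-2.8, -1.1, 6.5]
grasp_force: 60.5
```

Touching; release, retreat upward and verify.

```bash
python3 -m pendant '[[[0,0,0,0,0,0],[0,0,0,0,0,0],[0,0,0,0,0,0]]]' 0.7 | grep -E "eef|force|width"; python3 -m pendant '[[[0,0,-0.4,0,0,0],[0,0,-1.2,0,0,0],[0,0,-2.4,0,0,0],[0,0,-3.8,0,0,0],[0,0,-5.2,0,0,0]]]'>/dev/null;  python3 -m pendant '[[[0.8,0,-1,0,0,0],[1.8,-0.8,-2,0,0,0],[2.2,-1.6,-2,0,0,0],[2.2,-1.6,-2,0,0,0],[2.2,-1.6,-2,0,0,0]]]'
python3 - <<'E'
from h import *
c=bot.get_calibration("wrist");p,d=bot.camera("wrist");np.savez("pics/w16.npz",p=p,d=d,**c)
look('pics/w16.npz',(.015,.04,.065),(.135,),(.167,),False)
q,_=bot.camera("side");r,_=bot.camera("scene");f=lambda i:cv2.resize(i,(400,300))
cv2.imwrite("pics/w16.png",np.vstack([np.hstack([f(q[80:230,180:380]),f(r[100:280,150:420])]),np.hstack([f(p),f(r)])])[:,:,::-1])
E
```

```text
eef_pos: [0.5176, 0.2695, 0.1123]
contact_force: [-0.3, -0.1, 0.2]
width: 0.702
grasp_force: 0.0
t: 29.2
eef_pos: [0.4515, 0.2214, 0.3293]
tool_rot: [[-1.0, 0.001, 0.001], [0.001, 1.0, 0.001], [-0.001, 0.001, -1.0]]
contact_force: [-0.0, 0.4, -0.4]
width: 0.698
grasp_force: 0.0
riser0.015 4385 rect [ 0.5021 -0.0796] [0.121 0.119] 83.1 circ 0.5021 -0.0801 0.0831
riser0.04 3452 rect [0.4959 0.0922] [0.11 0.11] 2.3 circ 0.4956 0.0926 0.0758
riser0.065 2494 rect [0.5173 0.2697] [0.099 0.099] 12.3 circ 0.5172 0.2699 0.069
lid0.135 1494 rect [0.4961 0.0921] [0.058 0.058] 41.7 circ 0.4964 0.0919 0.03
lid0.135 1953 rect [0.5156 0.269 ] [0.067 0.061] 90.0 circ 0.5187 0.2691 0.034
knob0.167 408 rect [0.4946 0.0934] [0.024 0.023] 90.0 circ 0.4951 0.0935 0.0124
knob0.167 283 rect [0.5172 0.2684] [0.023 0.022] 1.5 circ 0.5173 0.2683 0.0121
```

View pics/w16.png

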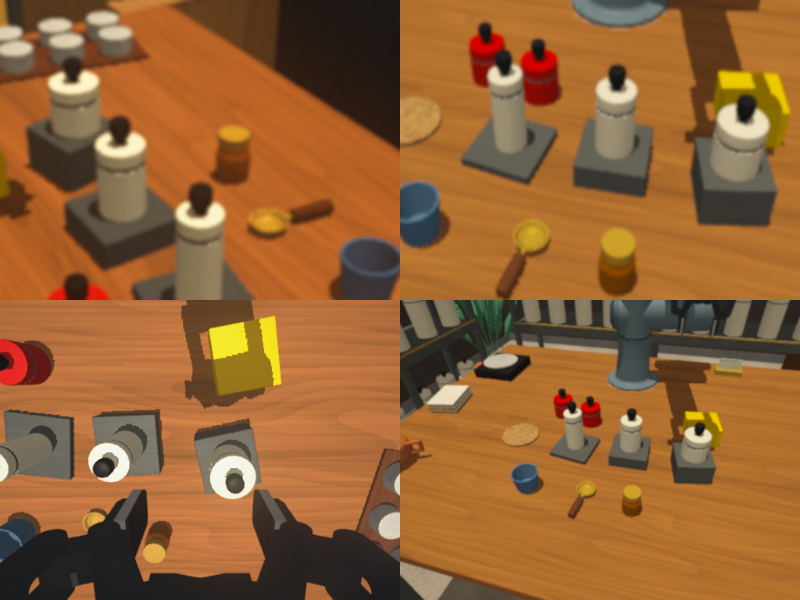

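All three canisters stand upright, centred within about 2 mm, lids level; bystanders are undisturbed.

```bash
python3 -c "
from rig import bot
print(bot.sign_off())"
```

```text
the job is handed in; nothing more can be done
None
```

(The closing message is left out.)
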